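# Close the draw latch of the larger case

## Robot

A 7-joint arm with a two-finger parallel gripper is mounted at the origin on the work surface; the furniture and walls round the work are solid. World frame = base frame: x ahead of the robot, y to its left, z up, the work surface at z = 0. Lengths are in m, angles in rad, forces in N, time in s.
With the tool pointing down it reaches from about 0.425 to 0.925 m from the base axis. Payload 6.8 kg.
Tool frame: the origin (TCP) lies midway between the tips of the shut fingers; the grasp point (between the pads) lies 19 mm behind it; z points along the fingers, y is the line along which they close (so a half turn about z gives the same grasp; the last joint's range is limited). The gripper opens to 85 mm and grips with 20 to 120 N. Pads are 22 mm wide; open, the fingers measure 114 mm over their backs; the gripper's body (76 mm by 85 mm) begins 54 mm behind the grasp point. The pads swing forward as they close: fully open they stand 13 mm farther back than shut.
Start: joints at [1.146, 0.477, 0.022, 1.555, -0.011, 1.109, -0.083], TCP at [0.21, -0.641, 0.231] pointing down, gripper open.
Joint ranges: [-2.96, 2.96], [-0.34, 2.1], [-1.41, 1.46], [0.24, 2.44], [-1.37, 4.51], [0.17, 1.92], [-2.96, 2.96]. Speed limits (rad/s): [2.39, 2.39, 3.14, 3.14, 3.14, 3.14, 3.14].

## Interface

Orientations are given as a unit quaternion [w, x, y, z].
In Python, from station import readout, imaging, hand_in gives the robot as it stands.
- The arm moves only by the tool drive_tool, never from a script. Its argument "series" is a list of rows, each a list of 5 numbers: the shift along the tool's x, y, z in cm, then the turn about the tool's z in degrees, then the closure, from -1 (fully open) to 1 (shut). A call has 1 to 8 rows; each row shifts and turns the commanded pose from where the row before left it, along the tool's axes as they then stand; what a row does not reach is not made up. A row lasts 1/10 s, in which the tool goes at most 50 mm and 8.59 degrees, less where a joint would pass 70% of its speed; a pose out of reach is approached as far as the arm can. A call with a gripper value outside its range is refused whole. The fingers move at their own pace and stop on an object; "squeeze" is the grip in N (left out, the last holds). Time passes only in rows, so rows that do not move let the fingers close. It gives the time, the measured TCP pose, the force, the opening and the grip force at its end, in the units of the state.
- readout.get_obs(): the state, without advancing time (a new reading comes with each control period).
- imaging.read_camera(name): name is "scene" or "side" or "wrist"; returns the picture (420x560x3 uint8, red, green, blue); there is no depth.
- imaging.camera_model(name): a dict with "vfov" (degrees; the focal length in pixels is half the picture's height over the tangent of half this angle, whatever the lens; pixels are square), "cx", "cy" (the principal point, pixels), "distortion" ([k1, k2, p1, p2, k3] as OpenCV has them; the pictures are not rectified), "xyz" and "orientation" of the camera in the world. Camera axes: x right, y down, z forward; pixel columns grow to the right and rows downward; lengths in m; the calibration is good to about 2 mm. A picture is of the moment at which its call begins: read the wrist's pose just before it. camera_model takes no time and is no camera call; for the wrist camera it gives the pose at the moment of the call.
- hand_in(): hands the job in; it is judged then, once.
Trained networks look in the newest picture that a camera, given by its name, has taken for a name from the list of things; names that differ only in an ending like _2 or _b are one class to them, and where a whole thing is asked for, a point or a joint stands for the part that bears it (a point fixed in the world has none). Each returns a list of dicts, best first, with "conf" (0 to 1); they miss things now and then, are a little off and sometimes report something else, mostly with a low value. They report only what shows in the picture. A call takes as long as a camera call.
- imaging.cut_out(thing, camera): "mask" (420x560 bool, what is visible of it) and "centre" ([column, row] in pixels, amid what is visible of it).
The state is a dict: "t": time; "q": joint angles; "joint_vel": joint speeds; "joint_torque": joint torques, N m; "eef_pos": TCP position; "tool_rot": TCP orientation; "contact_force": force on the tool from outside, world axes, zero at the start; "torque": the same for the moment, N m; "gripper_width": opening from 0.0 (shut) to 1.0 (fully open); "grasp_force": force on a finger pad.
Only numpy, scipy, OpenCV 4.12 (cv2) and the standard library are available. Lean on these libraries where they do the work, as an engineer would, in place of code of your own. Each camera call takes 0.05 s, during which the arm holds its last target. There are 200 camera calls.

## Task

Latch the larger of the two cases: flip its wire loop over so that it drops behind the keeper, then swing the lever over and press it fully down so that it stays down and draws the case shut. Leave the smaller case unlatched, as it is.

Things in the scene. Friction and masses are not known exactly. Their poses are not given: they have to be found in the camera images.
- large_case: The larger of two dark grey cases, fixed: 150 mm deep (x) by 220 wide (y) by 130 high; the smaller is 140 wide, 90 high. Two shells hinged at the bottom meet in an upright joint at x = 8 mm; a steel draw latch on the flat top spans it at y = 0. Origin: centre of the underside; x runs from lever to keeper, z up. Besides the lever and loop nothing on top is over 21 mm high.
- large_case_pivot (a point): Axis of the lever, parallel to the case's y, 16 mm above the case's top at x = -12 mm. The lever is a plate 26 mm wide and 5 mm thick that reaches 62 mm from this axis (tip bead 66 mm).
- large_case_lever_end (a point): Free end of the lever, 62 mm from the pivot.
- large_case_lever (a joint): Lever angle, rad. 0: closed, flat along the case's -x, upper face 21 mm above the case's top. 1.57: upright; 2.4: open stop, leaning to the keeper (+x). Starts at 2.05 to 2.3. It stays where left until the hooked loop pulls; pushing its end takes under 10 N; dead centre is near 0.3, below that the latch pulls itself shut and stays.
- large_case_loop_bar (a point): Middle of the wire loop's cross bar, 8 mm thick, 42 long along the case's y. It swings freely about a pin on the lever 14 mm from the pivot, at 56 mm, passing round the lever. At first it leans back to -x, 15 to 40 degrees from upright, on a stop. Pushed to +x past upright it falls by itself and, the lever still leaning as at the start, lands behind the keeper.
- large_case_keeper (a point): Where the hooked bar's centre lies: behind the keeper's post (on its +x side), under its lip, 12 mm above the case's top. The keeper is a steel hook 24 mm wide, its top 21 mm above the case's top, its lip pointing to +x and 5.5 mm long. It rides on the +x shell.
- large_case_shell (a joint): Angle (rad) of the +x shell about the bottom hinge: 0 shut, 0.045 ajar (a gap of 6 mm at the top). A springy seal holds it ajar; the latch, once closed, draws it to about 0.014 with about 18 N.
- small_case_lever (a joint): Lever of the smaller case's latch, same values; it stands open and must stay so.
- small_case_loop (a joint): Angle (rad) of the smaller case's loop about its lever; leaning back at about 4.2. Must not be flipped over.

How it is judged:
On the way:
1. the loop's bar lies behind the keeper, below its lip, while the lever is still up (z of large_case_loop_bar in the frame of large_case below 0.15 m and x of large_case_loop_bar in the frame of large_case_keeper between -0.003 and 0.03 m and value of joint large_case_lever above 1 rad), for 0.2 s.
At the end, for the whole second after the job is handed in: The larger case's lever lies within 0.12 rad of flat and is at rest; the loop's bar sits in the keeper (within 8 mm along, 6 mm in height); the shell is drawn to under 0.022 rad; the smaller case's lever and loop still stand open (lever over 1.6, loop over 3.5 rad) (value of joint large_case_lever below 0.12 rad and value of joint large_case_shell below 0.022 rad and x of large_case_loop_bar in the frame of large_case_keeper between -0.004 and 0.008 m and z of large_case_loop_bar in the frame of large_case_keeper between -0.006 and 0.006 m and velocity of joint large_case_lever between -0.1 and 0.1 rad/s and value of joint small_case_lever above 1.6 rad and value of joint small_case_loop above 3.5 rad); the robot touches nothing.
It fails at once if the smaller case's latch is operated (lever below 1.6 rad or loop below 3.5 rad) (value of joint small_case_lever below 1.6 rad or value of joint small_case_loop below 3.5 rad).
It also fails if it takes over 40 s, if anything falls off the work surface, if the arm or the gripper's body presses on something with over 40 N, if the wrist force passes 120 N, or if a joint passes its speed limit or range.

## Working session

There is one attempt and no reset: what is moved stays moved. The work goes in short steps, Python scripts to look and compute and a tool call to move; the robot and the scene stay as the last step left them, time stands still between calls to the robot, and variables do not carry over. Pictures are saved under pics/ and viewed, at most 10 in all, crops included, and the job is handed in when it is done.

Besides the shell and the picture viewer there is one more tool, called after ">>>" as name(argument=value, ...), one argument or row to a line, values as JSON. drive_tool: Moves the arm, as the interface text tells. Its arguments: {"type":"object","properties":{"series":{"type":"array"},"squeeze":{"type":"number"}},"required":["series"]}

```bash
mkdir -p pics; ls
cat > h.py <<'E'
import numpy as np,cv2
from station import readout,imaging,hand_in
from scipy.spatial.transform import Rotation as R
def cam(n):
    m=imaging.camera_model(n);f=210/np.tan(np.radians(m["vfov"]/2))
    K=np.array([[f,0,m["cx"]],[0,f,m["cy"]],[0,0,1]]);o=m["orientation"]
    return K,np.array(m["distortion"]),np.array(m["xyz"]),R.from_quat([o[1],o[2],o[3],o[0]]).as_matrix()
def ray(c,uv):
    K,D,p,M=c;x=cv2.undistortPoints(np.array(uv,float).reshape(-1,1,2),K,D).reshape(-1,2)
    d=np.c_[x,np.ones(len(x))]@M.T;return p,d/np.linalg.norm(d,axis=1)[:,None]
def proj(c,P):
    K,D,p,M=c;return cv2.projectPoints((np.atleast_2d(P)-p)@M,np.zeros(3),np.zeros(3),K,D)[0].reshape(-1,2)
def tri(cs,uvs):
    A=np.zeros((3,3));b=np.zeros(3)
    for c,uv in zip(cs,uvs):
        p,d=ray(c,uv);Q=np.eye(3)-np.outer(d[0],d[0]);A+=Q;b+=Q@p
    return np.linalg.solve(A,b)
E
python3 - <<'E'
from h import *
o=readout.get_obs();print(o)
for n in("scene","side"):
    im=imaging.read_camera(n);cv2.imwrite(f"pics/{n}0.png",im[...,::-1]);print(n,imaging.camera_model(n))
    for t in("large_case","large_case_pivot","large_case_lever_end","large_case_loop_bar","large_case_keeper"):
        for r in imaging.cut_out(t,n)[:3]:
            ys,xs=np.nonzero(r["mask"]);print(t,round(r["conf"],2),np.round(r["centre"]),len(xs),xs.min(),xs.max(),ys.min(),ys.max())
E
```

```text
pics
{'t': 0.0, 'q': array([ 1.14590657,  0.47782834,  0.0223509 ,  1.55644291, -0.01149452,
        1.10931648, -0.08313156]), 'joint_vel': array([-6.65353091e-05, -3.48153286e-04, -4.04009653e-04, -9.23584736e-04,
        3.83892596e-05, -3.21841449e-04,  1.38066999e-04]), 'joint_torque': array([-7.56933168e-04, -5.96438742e+01,  1.60780393e+00, -2.81191939e+01,
        1.24926565e-02,  9.35811287e-03, -3.12930081e-05]), 'eef_pos': array([ 0.21006656, -0.64085437,  0.23031062]), 'tool_rot': array([-9.06863732e-04,  9.87482675e-01,  1.57724746e-01, -2.20762685e-04]), 'contact_force': array([-0.05229168, -0.10066674, -0.09939029]), 'torque': array([-0.05003095,  0.00123024, -0.06003626]), 'grasp_force': 0.0, 'gripper_width': 0.9972409830866076}
scene {'vfov': 43.621518478330636, 'cx': 281.4283880655789, 'cy': 206.73694573046922, 'distortion': array([0.04259412, 0.        , 0.        , 0.        , 0.        ]), 'xyz': array([-0.09031173,  0.94287511,  0.86424501]), 'orientation': array([ 0.10674591, -0.21745469,  0.8542796 , -0.45991861])}
large_case 0.9 [216. 277.] 9093 158 274 214 342
large_case_pivot 0.8 [218. 279.] 9010 158 274 215 341
large_case_lever_end 0.7 [216. 230.] 352 201 234 214 249
large_case_keeper 0.71 [204. 285.] 5091 158 242 237 341
side {'vfov': 42.22135328294072, 'cx': 276.87307801319434, 'cy': 213.203552096992, 'distortion': array([-0.06500295,  0.        ,  0.        ,  0.        ,  0.        ]), 'xyz': array([0.01234801, 1.02045494, 1.11036208]), 'orientation': array([ 0.08124942, -0.15749756,  0.89634409, -0.40639922])}
large_case 0.72 [302. 165.] 43 290 304 164 170
large_case_pivot 0.83 [232. 286.] 7077 178 287 236 343
large_case_pivot 0.34 [222. 299.] 3973 179 263 256 344
large_case_pivot 0.2 [232. 238.] 28 233 241 235 261
large_case_lever_end 0.75 [232. 259.] 262 218 246 235 265
large_case_loop_bar 0.68 [242. 246.] 175 228 248 234 262
large_case_keeper 0.67 [222. 297.] 3949 179 263 256 343
```

Run:
```python
import cv2,numpy as np
a=cv2.imread("pics/scene0.png")[195:355,140:340];b=cv2.imread("pics/side0.png")[195:355,140:340]
cv2.imwrite("pics/c0.png",np.vstack([cv2.resize(a,None,fx=3.75,fy=1.875*0+3.75*0.5) if 0 else cv2.resize(a,(375,300),interpolation=2),cv2.resize(b,(375,300),interpolation=2)]))
cv2.imwrite("pics/c0.png",np.hstack([cv2.resize(x,(400,320)) for x in(a,b)]))
```

```text
(no output)
```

View pics/scene0.png

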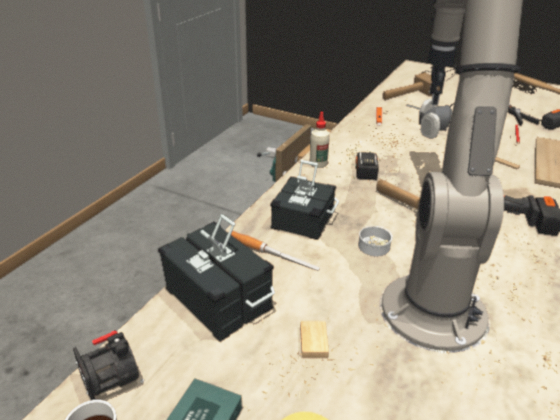

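View pics/c0.png

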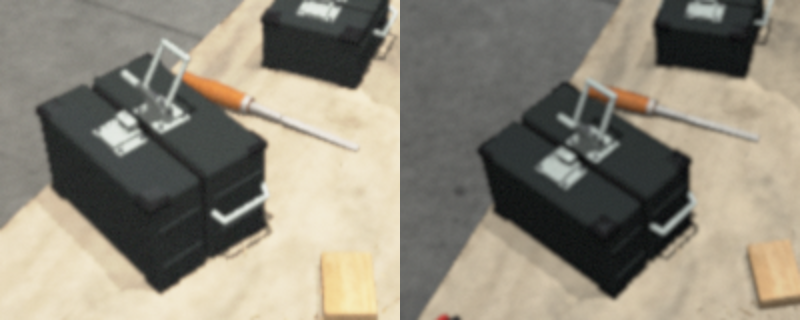

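```bash
cat > fit.py <<'E'
from h import *
from scipy.optimize import minimize
B=np.array([[x,y,z] for x in(-.075,.078) for y in(-.11,.11) for z in(0,.13)])
def pts(p,P): 
    c,s=np.cos(p[2]),np.sin(p[2]);P=np.atleast_2d(P)
    return np.c_[p[0]+c*P[:,0]-s*P[:,1],p[1]+s*P[:,0]+c*P[:,1],P[:,2]]
def hullmask(c,p):
    u=proj(c,pts(p,B));m=np.zeros((420*2,560*2),np.uint8)
    cv2.fillConvexPoly(m,cv2.convexHull((u*2).round().astype(np.int32)),1);return m
E
python3 - <<'E'
from fit import *
C=[];M=[]
for n,t in(("scene","large_case"),("side","large_case_pivot")):
    C.append(cam(n));imaging.read_camera(n);r=imaging.cut_out(t,n)[0];print(r["conf"],r["mask"].sum())
    M.append(cv2.resize(r["mask"].astype(np.uint8),(1120,840),interpolation=0))
def cost(p): return sum(1-(h&m).sum()/(h|m).sum() for h,m in((hullmask(c,p),m) for c,m in zip(C,M)))
uv=proj(C[0],[[.0,0,0]]);print("base px",uv)
p,d=ray(C[0],[216,277]);g=p+d[0]*(0.1-p[2])/d[0,2];print(g)
res=[]
for y in np.arange(0,np.pi,.3):
    r=minimize(cost,[g[0],g[1],y],method="Nelder-Mead",options=dict(initial_simplex=[[g[0],g[1],y],[g[0]+.04,g[1],y],[g[0],g[1]+.04,y],[g[0],g[1],y+.3]],xatol=1e-4,fatol=1e-4));res.append((r.fun,*r.x))
res.sort();print(np.round(res[:4],4))
for q in res[:1]:
  for a in(0,np.pi):
    P=[q[1],q[2],q[3]+a]
    for n,c in zip(("scene","side"),C):print(a,n,proj(c,pts(P,[[-.012,0,.146],[.05,0,.142],[-.075,0,.13]])).round(1).tolist())
E
```

```text
0.98 8984
0.66 7176
base px [[433.02633506 311.19343298]]
[0.43139172 0.23728448 0.1       ]
[[0.1192 0.4523 0.2039 1.2103]
 [0.1204 0.4512 0.2035 1.2092]
 [0.1218 0.4519 0.2035 1.2029]
 [0.1223 0.4527 0.2032 1.2164]]
0 scene [[220.0, 246.9], [196.5, 259.9], [242.8, 241.5]]
0 side [[234.9, 262.0], [217.0, 277.4], [252.7, 252.6]]
3.141592653589793 scene [[211.0, 251.3], [233.9, 241.6], [186.9, 269.2]]
3.141592653589793 side [[228.0, 267.4], [245.7, 254.7], [209.9, 286.8]]
```

>>> drive_tool(
  series=[
    [0, 0, -4, 0, 1],
    [3.5, -3, -1.5, 0, 1],
    [3.5, -3, -1.5, 0, 1],
    [3.5, -3, -1, 0, 1],
    [3.5, -3, 0, 0, 1],
    [3.5, -3, 0, 0, 1],
    [3.5, -3, 0, 0, 1],
    [3.5, -3, 0, 0, 1],
  ],
  squeeze=40,
)

```text
t: 1.6
eef_pos: [0.3784, -0.3639, 0.3117]
tool_rot: [0.0, 0.987, 0.158, 0.0]
contact_force: [1.3, 0.7, 0.7]
gripper_width: 0.003
grasp_force: 0.0
```

>>> drive_tool(
  series=[
    [3.5, -3, 0, 0, 1],
    [3.5, -3, 0, 0, 1],
    [3.5, -3, 0, 0, 1],
    [3.5, -3, 0, 0, 1],
    [3.5, -3, 0, 0, 1],
    [0, 0, 0, -8.5, 1],
    [0, 0, 0, -8.5, 1],
    [0, 0, 0, -8.5, 1],
  ],
)

```text
t: 2.4
eef_pos: [0.4974, -0.168, 0.3114]
tool_rot: [0.0, 0.927, 0.375, 0.0]
contact_force: [-0.4, 0.5, 0.1]
gripper_width: 0.003
grasp_force: 0.0
```

>>> drive_tool(
  series=[
    [0, 0, 0, -8.5, 1],
    [0, 0, 0, -8.5, 1],
    [0, 0, 0, -8.5, 1],
    [0, 0, 0, 0, 1],
  ],
)

```text
t: 2.8
eef_pos: [0.4972, -0.1686, 0.3114]
tool_rot: [0.0, 0.823, 0.568, 0.0]
contact_force: [-0.4, 1.1, -0.5]
gripper_width: 0.0
grasp_force: 0.0
```

>>> drive_tool(
  series=[
    [3, -3.5, 0, 0, 1],
    [3, -3.5, 0, 0, 1],
    [3, -3.5, 0, 0, 1],
    [3, -3.5, 0, 0, 1],
    [3, -3.4, 0, 0, 1],
    [0, 0, 0, 0, 1],
    [0, 0, 0, 0, 1],
  ],
)

```text
t: 3.5
eef_pos: [0.388, 0.034, 0.3117]
tool_rot: [0.001, 0.824, 0.567, 0.0]
contact_force: [0.2, 0.5, -0.7]
gripper_width: -0.001
grasp_force: 0.0
```

Run:
```python
from fit import *
print({k:imaging.camera_model("wrist")[k] for k in("xyz","orientation")},readout.get_obs()["eef_pos"])
for n in("wrist","scene"):
    c=cam(n);im=imaging.read_camera(n);cv2.imwrite(f"pics/{n}1.png",im[...,::-1])
    for t in("large_case_lever_end","large_case_loop_bar","large_case_keeper"):
        for r in imaging.cut_out(t,n)[:2]: print(n,t,round(r["conf"],2),np.round(r["centre"]),r["mask"].sum())
    print(proj(c,pts([.452,.204,1.21],[[-.03,0,.206],[.026,0,.199],[.05,0,.142]])).round())
```

```text
{'xyz': array([0.41666877, 0.1096759 , 0.45383633]), 'orientation': array([ 0.15750541,  0.97064891, -0.17953381, -0.02829042])} [0.38795604 0.0339767  0.31172088]
[[ 281.  -17.]
 [ 280. -111.]
 [ 281. -104.]]
scene large_case_lever_end 0.58 [216. 235.] 238
scene large_case_loop_bar 0.72 [230. 228.] 174
scene large_case_loop_bar 0.59 [311. 163.] 46
scene large_case_keeper 0.63 [200. 287.] 5031
[[226. 222.]
 [204. 234.]
 [197. 260.]]
```

View pics/wrist1.png

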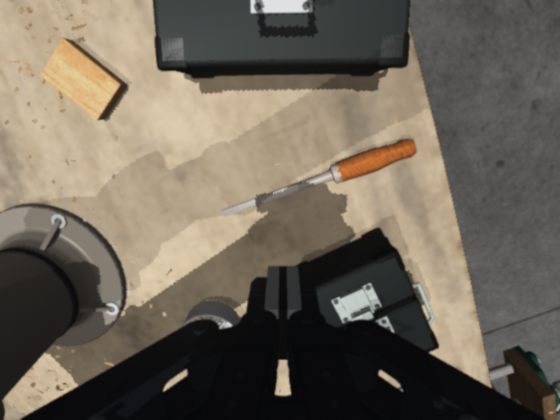

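>>> drive_tool(
  series=[
    [4, 0, 0, 0, 1],
    [4, 0, 0, 0, 1],
    [1, 0, 0, 0, 1],
    [0, 0, 0, 0, 1],
  ],
)

```text
t: 4.3
eef_pos: [0.4203, 0.1189, 0.3111]
tool_rot: [-0.001, 0.823, 0.569, -0.0]
contact_force: [-0.4, -0.5, -0.2]
gripper_width: 0.0
grasp_force: 0.0
```

Run:
```python
from fit import *
print(readout.get_obs()["eef_pos"])
for n in("wrist",):
    c=cam(n);im=imaging.read_camera(n);cv2.imwrite(f"pics/{n}2.png",im[...,::-1])
    for t in("large_case_lever_end","large_case_loop_bar","large_case_keeper"):
        for r in imaging.cut_out(t,n)[:2]: print(n,t,round(r["conf"],2),np.round(r["centre"]),r["mask"].sum())
    print(proj(c,pts([.452,.204,1.21],[[-.03,0,.206],[.026,0,.199],[.05,0,.142],[-.075,-.11,.13],[-.075,.11,.13],[.008,-.11,.13],[.008,.11,.13]])).round())
```

```text
[0.42028839 0.11889708 0.31110419]
wrist large_case_lever_end 0.77 [283.  91.] 3784
wrist large_case_loop_bar 0.76 [282. 131.] 1525
wrist large_case_keeper 0.68 [279.  34.] 16987
[[282. 129.]
 [282.  44.]
 [282.  23.]
 [399. 172.]
 [166. 172.]
 [407.  79.]
 [157.  79.]]
```

View pics/wrist2.png

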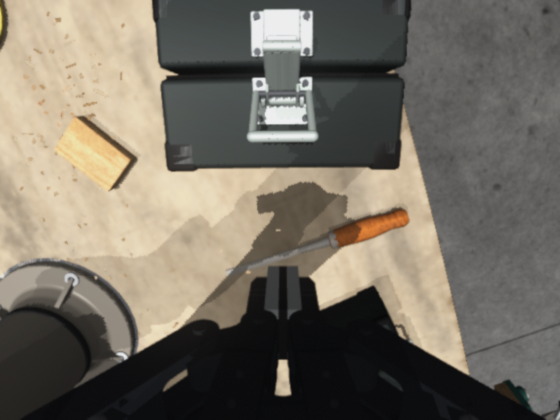

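>>> drive_tool(
  series=[
    [0, 0, 4, 0, 1],
    [0, 0, 4, 0, 1],
    [0, 0, 3.3, 0, 1],
    [1.5, 0, 0, 0, 1],
    [1.5, 0, 0, 0, 1],
    [1, 0, 0, 0, 1],
    [1, 0, 0, 0, 1],
    [0, 0, 0, 0, 1],
  ],
)

```text
t: 5.3
eef_pos: [0.4383, 0.1652, 0.1986]
tool_rot: [-0.0, 0.823, 0.568, 0.001]
contact_force: [-0.3, 0.2, -0.4]
gripper_width: 0.0
grasp_force: 0.0
```

>>> drive_tool(
  series=[
    [1, 0, 0, 0, 1],
    [1, 0, 0, 0, 1],
    [0.7, 0, 0, 0, 1],
    [0.5, 0, 0, 0, 1],
    [0.3, 0, 0, 0, 1],
    [0, 0, 0, 0, 1],
  ],
)

```text
t: 5.9
eef_pos: [0.4504, 0.1975, 0.1982]
tool_rot: [-0.0, 0.823, 0.568, -0.0]
contact_force: [0.1, 0.5, -0.5]
gripper_width: -0.004
grasp_force: 0.0
```

Run:
```python
from fit import *
I=[]
for n in("scene","side"):
    im=imaging.read_camera(n);I.append(cv2.resize(im[195:315,140:290,::-1],(400,320),interpolation=2))
    for t in("large_case_lever_end","large_case_loop_bar"):
        for r in imaging.cut_out(t,n)[:2]: print(n,t,round(r["conf"],2),np.round(r["centre"]),r["mask"].sum())
cv2.imwrite("pics/c3.png",np.hstack(I))
```

```text
scene large_case_lever_end 0.78 [206. 243.] 250
scene large_case_loop_bar 0.74 [199. 255.] 133
side large_case_lever_end 0.55 [226. 276.] 325
side large_case_loop_bar 0.62 [222. 279.] 138
```

View pics/c3.png

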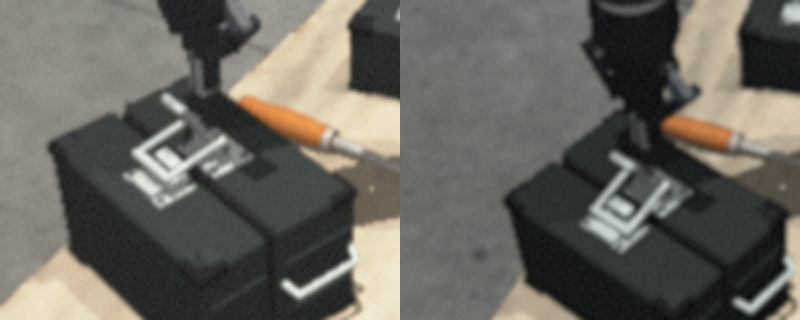

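Run:
```python
from fit import *
p=[.453,.206,1.21];C=[cam("scene"),cam("side")]
def loc(P): c,s=np.cos(p[2]),np.sin(p[2]);d=P-np.array([p[0],p[1],0]);return np.array([c*d[0]+s*d[1],-s*d[0]+c*d[1],d[2]])
W=[np.array([140,195])+np.array(u)*.375 for u in([158,168],[608-400,224])]
T=[np.array([140,195])+np.array(u)*.375 for u in([172,103],[621-400,158])]
for nm,U in(("bar",W),("tip",T)):
    print(nm,U,loc(tri(C,U)).round(3))
    for c,u in zip(C,U):
        o,d=ray(c,u);lo=loc(o);l1=loc(o+d[0]);v=l1-lo;print((lo-v*lo[1]/v[1]).round(3))
```

```text
bar [array([199.25, 258.  ]), array([218., 279.])] [0.054 0.016 0.158]
[0.041 0.    0.144]
[0.045 0.    0.134]
tip [array([204.5  , 233.625]), array([222.875, 254.25 ])] [0.022 0.001 0.201]
[0.023 0.    0.2  ]
[0.021 0.    0.2  ]
```

>>> drive_tool(
  series=[
    [0, 0, -3, 0, 1],
    [0, 0, 0, 0, 1],
    [3, 0, 0, 0, 1],
    [2.7, 0, 0, 0, 1],
    [0, 0, 0, 0, 1],
    [0, 0, 2.5, 0, 1],
    [0, 0, 1.8, 0, 1],
    [0, 0, 0, 0, 1],
  ],
)

```text
t: 7.0
eef_pos: [0.469, 0.2486, 0.1828]
tool_rot: [-0.0, 0.823, 0.567, -0.003]
contact_force: [-0.5, -0.6, 1.2]
gripper_width: -0.001
grasp_force: 0.0
```

>>> drive_tool(
  series=[
    [-1, 0, 0, 0, 1],
    [-0.8, 0, -0.1, 0, 1],
    [-0.8, 0, -0.2, 0, 1],
    [-0.8, 0, -0.2, 0, 1],
    [-0.8, 0, -0.2, 0, 1],
    [0, 0, 0, 0, 1],
  ],
)

```text
t: 7.6
eef_pos: [0.4554, 0.2094, 0.1926]
tool_rot: [0.001, 0.824, 0.567, -0.0]
contact_force: [0.4, 0.6, 0.4]
gripper_width: -0.001
grasp_force: 0.0
```

Run:
```python
from fit import *
I=[]
for n in("scene","side"):
    im=imaging.read_camera(n);I.append(cv2.resize(im[210:306,150:270,::-1],(400,320),interpolation=2))
cv2.imwrite("pics/c4.png",np.hstack(I))
```

```text
(no output)
```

View pics/c4.png

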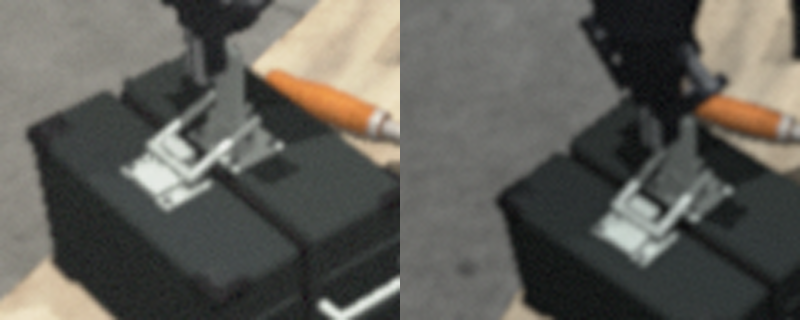

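Run:
```python
from fit import *
p=[.453,.206,1.21];print(readout.get_obs()["eef_pos"])
for n,o in(("scene",0),("side",400)):
    u=proj(cam(n),np.vstack([readout.get_obs()["eef_pos"],pts(p,[[-.012,0,.208],[-.012,.013,.208],[-.012,-.013,.208],[.023,0,.199],[-.012,0,.146]])]));print(n,((u-[150,210])/.3+[o,0]).round(),u.round())
```

```text
[0.45551832 0.21058631 0.19231897]
scene [[205.  78.]
 [226.  48.]
 [238.  57.]
 [214.  39.]
 [182.  80.]
 [231. 125.]] [[211. 233.]
 [218. 224.]
 [221. 227.]
 [214. 222.]
 [204. 234.]
 [219. 247.]]
side [[659. 143.]
 [675. 115.]
 [688. 123.]
 [662. 106.]
 [641. 150.]
 [681. 175.]] [[228. 253.]
 [233. 244.]
 [236. 247.]
 [229. 242.]
 [222. 255.]
 [234. 262.]]
```

>>> drive_tool(
  series=[
    [-0.8, -0.3, 0, 0, 1],
    [-0.9, 0, 0.1, 0, 1],
    [-0.7, 0, 0.3, 0, 1],
    [-0.6, 0, 0.3, 0, 1],
    [-0.5, 0, 0.45, 0, 1],
    [-0.5, 0, 0.45, 0, 1],
    [0, 0, 0, 0, 1],
  ],
)

```text
t: 8.4
eef_pos: [0.4381, 0.1735, 0.1754]
tool_rot: [0.0, 0.824, 0.567, -0.001]
contact_force: [0.3, -0.5, -0.7]
gripper_width: -0.001
grasp_force: 0.0
```

>>> drive_tool(
  series=[
    [-0.4, 0, 0.6, 0, 1],
    [-0.3, 0, 0.6, 0, 1],
    [-0.2, 0, 0.6, 0, 1],
    [-0.2, 0, 0.6, 0, 1],
    [0, 0, 0.2, 0, 1],
    [0, 0, 0, 0, 1],
    [0, 0, 0, 0, 1],
  ],
)

```text
t: 9.1
eef_pos: [0.4342, 0.1641, 0.1508]
tool_rot: [0.001, 0.823, 0.567, -0.001]
contact_force: [-4.4, -3.3, 15.1]
gripper_width: -0.0
grasp_force: 7.6
```

>>> drive_tool(
  series=[
    [0, 0, 0.1, 0, 1],
    [0, 0, 0.1, 0, 1],
    [0, 0, 0, 0, 1],
  ],
)

```text
t: 9.4
eef_pos: [0.4344, 0.1641, 0.1505]
tool_rot: [0.001, 0.823, 0.567, -0.001]
contact_force: [-11.6, -7.5, 35.3]
gripper_width: -0.001
grasp_force: 18.0
```

Firm stop reached; lift off and check.

>>> drive_tool(
  series=[
    [0, 0, -1, 0, 1],
    [0, 0, -3, 0, 1],
    [0, 0, -4, 0, 1],
    [0, 0, -4, 0, 1],
    [-4, 0, -1, 0, 1],
    [-4, 0, 0, 0, 1],
    [0, 0, 0, 0, 1],
    [0, 0, 0, 0, 1],
  ],
)

```text
t: 10.2
eef_pos: [0.4059, 0.089, 0.2781]
tool_rot: [0.0, 0.824, 0.567, -0.0]
contact_force: [-0.1, 1.2, 0.6]
gripper_width: -0.0
grasp_force: 0.0
```

Run:
```python
from fit import *
I=[]
for n,s in(("scene",np.s_[210:306,150:270,::-1]),("wrist",np.s_[0:256,120:440,::-1])):
    im=imaging.read_camera(n);I.append(cv2.resize(im[s],(400,320),interpolation=2))
cv2.imwrite("pics/c5.png",np.hstack(I));o=readout.get_obs();print(o["eef_pos"],o["contact_force"])
c=cam("wrist");print(((proj(c,pts([.453,.206,1.21],[[-.074,0,.149],[.046,0,.142]]))-[120,0])*1.25+[400,0]).round())
```

```text
[0.40628863 0.09057045 0.2781427 ] [-0.02559628  0.55924007  0.36339379]
[[608. 175.]
 [608. -41.]]
```

View pics/c5.png

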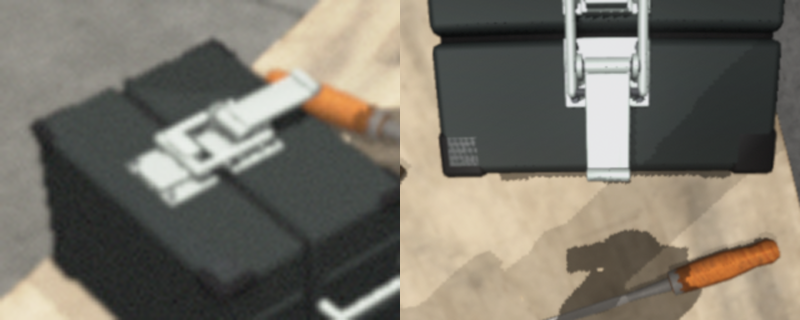

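The lever lies flat with its tip at the predicted pixel (crop 608,177). The loop is over the keeper and the gap has narrowed.

```bash
python3 -c "
from station import hand_in;print(hand_in())"
```

```text
the job is handed in; nothing more can be done
None
```

The larger case is latched: its loop is hooked behind the keeper, its lever is down flat and stayed down after I lifted off, and its gap has narrowed. I kept clear of the smaller case's latch and handed the job in at about 10 s; no verdict came back.

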